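# Balance the board-holder's arm on its post

## Robot

A 7-joint arm with a two-finger parallel gripper is mounted at the origin on the work surface. World frame = base frame: x ahead of the robot, y to its left, z up, the work surface at z = 0. Lengths are in mm, angles in rad, forces in N, time in s.
With the tool pointing down it reaches from about 400 to 875 mm from the base axis. Payload 4.4 kg.
Tool frame: the origin (TCP) lies on the centre line of the jaws, within the pads' length; the fingertips stand 25 mm ahead of it and the grasp point (between the pads) lies 6 mm ahead of it (ctrl.finger_overhang is the distance from the TCP to the fingertips, in mm); z points along the fingers, y is the line along which they close (so a half turn about z gives the same grasp; the last joint's range is limited). The gripper opens to 85 mm and grips with 20 to 120 N. Pads are 22 mm wide; open, the fingers measure 114 mm over their backs; the gripper's body (76 mm by 85 mm) begins 54 mm behind the grasp point. The pads swing forward as they close: fully open they stand 13 mm farther back than shut.
Start: joints at [-1.309, 0.628, 0.038, 1.517, -0.027, 0.996, -0.02], TCP at [209.252, 615.411, 256.313] pointing down, gripper open.
Joint ranges: [-3.06, 3.06], [-0.37, 2.12], [-1.25, 1.32], [0.18, 2.47], [-1.1, 4.24], [0.23, 1.98], [-2.94, 2.94]. Speed limits (rad/s): [2.57, 2.57, 3.14, 3.14, 3.14, 3.14, 3.14].

## Interface

Orientations are given as [roll, pitch, yaw] about the fixed x, y, z axes, in that order (R = Rz(yaw) Ry(pitch) Rx(roll)).
In Python, from cell import ctrl gives the robot as it stands. The module is installed in compiled form; this text tells all that it offers.
- The arm moves only by the tool play_rows, never from a script. Its argument "targets" is a list of rows, each a list of 5 numbers: the closure, from 0 (fully open) to 1 (shut), then the shift along the tool's x, y, z in cm, then the turn about the tool's z in degrees. In form: [[gripper, dx, dy, dz, spin], ...]. A call has 1 to 10 rows; each row is the pose to reach, as a shift and turn from the pose commanded when the call began, along the tool's axes at that moment; what a row does not reach only later rows make up. A row lasts 1/10 s, in which the tool goes at most 50 mm and 8.59 degrees, less where a joint would pass 70% of its speed; a pose out of reach is approached as far as the arm can. A call with a gripper value outside its range is refused whole. The fingers move at their own pace and stop on an object; the grip force is fixed at half the most. Time passes only in rows, so rows that repeat a pose let the fingers close. It gives the time, the measured TCP pose, the force, the opening and the grip force at its end, in the units of the state.
- ctrl.read_state(): the state, without advancing time (a new reading comes with each control period).
- ctrl.get_image(name): name is "scene" or "top" or "wrist"; returns (picture, depth): 384x512x3 uint8, red, green, blue; 384x512 float32, mm along the optical axis (not along the pixel's ray), 0 where there is no reading.
- ctrl.calibration(name): a dict with "vfov" (degrees; the focal length in pixels is half the picture's height over the tangent of half this angle, whatever the lens; pixels are square), "cx", "cy" (the principal point, pixels), "extrinsics" (4x4, takes a point from camera to world coordinates); the wrist camera has in their place "mount" (4x4, takes a point from camera to tool coordinates, whose origin is the TCP and whose axes are the flange's). Camera axes: x right, y down, z forward; pixel columns grow to the right and rows downward; lengths in mm; the calibration is good to about 2 mm. A picture is of the moment at which its call begins: read the wrist's pose just before it. calibration takes no time and is no camera call.
- ctrl.finish_job(): hands the job in; it is judged then, once.
Trained networks look in the newest picture that a camera, given by its name, has taken for a name from the list of things; names that differ only in an ending like _2 or _b are one class to them, and where a whole thing is asked for, a point or a joint stands for the part that bears it (a point fixed in the world has none). Each returns a list of dicts, best first, with "confidence" (0 to 1); they miss things now and then, are a little off and sometimes report something else, mostly with a low value. They report only what shows in the picture. A call takes as long as a camera call.
- ctrl.search_frame(camera, name): "bbox" ([left, top, right, bottom] in pixels, round what is visible of it).
- ctrl.trace(camera, name): "pixels" (384x512 bool, what is visible of it) and "bbox" ([left, top, right, bottom] in pixels, round what is visible of it).
The state is a dict: "clock": time; "qpos": joint angles; "qd": joint speeds; "tau": joint torques, N m; "eef_pos": TCP position; "tool_rot": TCP orientation; "force": force on the tool from outside, world axes, zero at the start; "torque": the same for the moment, N m; "width": finger opening in mm; "gripper_force": force on a finger pad.
Only numpy, scipy, OpenCV 4.12 (cv2) and the standard library are available. Lean on these libraries where they do the work, as an engineer would, in place of code of your own. Each camera call takes 0.05 s, during which the arm holds its last target. There are 200 camera calls.

## Task

The loose aluminium arm of the board holder has ballast hidden inside: lift it just off the bench at trial points, without ever letting it tip steeply, until you find where it balances. Then gently set it there over the upright blade of its stand, so that the blade sits fully home in the channel under the arm and the arm stays level by itself, resting on the blade alone, when let go. Leave the other things on the bench where they are.

Things in the scene. Friction and masses are not known exactly. Their poses are not given: they have to be found in the camera images.
- holder_bar: loose arm, 0.5 to 0.6 kg, lying on its two end feet. x along it, z up; origin at mid-length, at the underside of the feet. Aluminium rail 280 mm long (x -140 to 140), 26 mm wide, z = 28 to 64 mm. Its lower part is a channel open below along the whole length, 18 mm wide, 14 mm deep: flat ceiling at z = 42 mm, walls 4 mm thick
- rail_mid (a point): centre of the arm's rail: mid-length, mid-width, half-way up (46 mm above the feet's underside); axes as the arm's. The rail may be gripped across its 26 mm width anywhere. Ballast fixed unseen in the hollow rail lies elsewhere each time: the arm balances 10 to 75 mm from its middle towards the counterweight (+x)
- clamp_end (a point): centre of the clamp head at the arm's -x end (two small steel jaws, reaching to x = -187 mm), 150 mm from the rail's middle; below it a black foot 20 x 44 mm, 30 mm high
- weight_end (a point): centre of the round steel counterweight, 44 mm across, at the arm's +x end (reaching to x = 171 mm), 150 mm from the rail's middle; below it a black foot 20 x 44 mm, 30 mm high
- stand: fixed stand: dark steel foot 100 x 85 x 12 mm, round black column 28 mm across up to 85 mm, and on it an upright steel blade 18 mm long (stand's x), 13 mm thick (its y; 9 mm in the topmost 3 mm), flat top 140 mm above the bench. Origin centred on its underside. The arm goes on along the stand's x, either way round
- blade_top (a point): centre of the blade's flat top, 140 mm above the bench; it bears on the channel's ceiling when home. The blade is thinner than the arm, so fingers can reach down on both sides of it. The arm stays level only if its balance point lies within the blade's 18 mm length
- screwdriver: bystander: screwdriver lying on the bench between the two work places, 190 mm long; origin under its middle
- flux_tin: bystander: round brass tin, 52 mm across, 30 mm high; origin at the centre of its underside
- solder_spool: bystander: grey spool standing on its flange, 56 mm across, 42 mm high; origin at the centre of its underside
- multimeter: bystander: black hand meter lying flat, 150 x 75 x 40 mm; origin at the centre of its underside
- circuit_board: bystander: small board 70 x 50 mm, 18 mm high with its parts; origin at the centre of its underside
- parts_tray: bystander: grey divided tray 100 x 160 x 35 mm; origin at the centre of its underside
- pencil_cup: bystander: black cup, 70 mm across, 90 mm high; origin at the centre of its underside

How it is judged:
By the outcome, as a careful person would: the job done as asked, in the order asked, and still so for the second after the job is handed in, with the robot touching nothing.
It also fails if it takes over 72 s, if anything falls off the work surface, if the arm or the gripper's body presses on something with over 40 N, if the wrist force passes 120 N, or if a joint passes its speed limit or range.

## Working session

There is one attempt and no reset: what is moved stays moved. The work goes in short steps, Python scripts to look and compute and a tool call to move; the robot and the scene stay as the last step left them, time stands still between calls to the robot, and variables do not carry over. Pictures are saved under pics/ and viewed, at most 10 in all, crops included, and the job is handed in when it is done.

Besides the shell and the picture viewer there is one more tool, called after "Emit:" in YAML: its name, and indented under it one key for each argument. play_rows: Moves the arm, as the interface text tells. Its arguments: {"type":"object","properties":{"targets":{"type":"array"}},"required":["targets"]}

```bash
mkdir -p pics; cat > h.py <<'E'
import numpy as np, cv2
from cell import ctrl
from scipy.spatial.transform import Rotation as R
def T_tool(s):
    T=np.eye(4); T[:3,:3]=R.from_euler('xyz',s['tool_rot']).as_matrix(); T[:3,3]=s['eef_pos']; return T
def cam(name):
    c=ctrl.calibration(name); s=ctrl.read_state(); im,d=ctrl.get_image(name)
    E=np.array(c['extrinsics']) if 'extrinsics' in c else T_tool(s)@np.array(c['mount'])
    f=192/np.tan(np.radians(c['vfov'])/2)
    v,u=np.mgrid[:384,:512]
    P=np.stack([(u-c['cx'])/f*d,(v-c['cy'])/f*d,d],-1)@E[:3,:3].T+E[:3,3]
    P[d==0]=np.nan
    return im,d,P
def save(im,n): cv2.imwrite('pics/'+n,im[...,::-1])
E
python3 - <<'E'
from h import *
s=ctrl.read_state(); print(s)
for n in('top','scene'):
    im,d,P=cam(n); save(im,n+'0.png')
    for k in['holder_bar','clamp_end','weight_end','stand','blade_top','screwdriver','flux_tin','solder_spool','multimeter','circuit_board','parts_tray','pencil_cup']:
        r=ctrl.trace(n,k)
        if r:
            m=r[0]['pixels'].astype(bool); q=P[m]; q=q[~np.isnan(q[:,0])]
            print(n,k,round(r[0]['confidence'],2),np.round(r[0]['bbox']),np.round(np.median(q,0)),np.round(np.percentile(q,[2,98],axis=0)).tolist() if len(q) else '')
        else: print(n,k,None)
E
```

```text
{'clock': 0.0, 'qpos': array([-1.30880542,  0.62934289,  0.03842792,  1.51841393, -0.02703967,
        0.9962946 , -0.02001263]), 'qd': array([ 0.00042588, -0.00223212, -0.00094861,  0.00132863, -0.00254295,
        0.00048104, -0.00103466]), 'tau': array([-5.98485676e-04, -5.63403797e+01,  1.22636877e+00, -1.93437463e+01,
        1.10708011e-02,  1.06461765e-02, -2.51671042e-05]), 'eef_pos': array([209.03072919, 614.83731591, 255.3761885 ]), 'tool_rot': array([-3.13965087e+00, -1.50108740e-05,  2.81377783e+00]), 'force': array([-1.25362885,  0.67154702, -0.22772526]), 'torque': array([ 0.00749674, -0.00559491, -0.02237601]), 'gripper_force': 0.0, 'width': 85.09026796841955}
top holder_bar 0.73 [120. 180. 247. 232.] [496. 198.  63.] [[434.0, 32.0, 4.0], [553.0, 355.0, 71.0]]
top clamp_end 0.72 [122. 178. 248. 230.] [496. 196.  63.] [[434.0, 30.0, 2.0], [554.0, 355.0, 71.0]]
top weight_end 0.98 [120. 179. 250. 233.] [496. 198.  63.] [[434.0, 30.0, -1.0], [553.0, 356.0, 71.0]]
top stand 0.56 [318. 192. 353. 226.] [ 494. -223.   12.] [[457.0, -276.0, 5.0], [542.0, -181.0, 139.0]]
top bl
[... 1337 characters left out ...]
  3.  21.] [[419.0, -7.0, 11.0], [562.0, 13.0, 27.0]]
scene flux_tin 0.93 [233. 266. 257. 295.] [724.  88.  28.] [[695.0, 63.0, 0.0], [742.0, 108.0, 32.0]]
scene solder_spool 0.67 [150. 218. 168. 246.] [ 701. -180.   39.] [[670.0, -212.0, 0.0], [721.0, -161.0, 44.0]]
scene multimeter 0.74 [190. 131. 226. 168.] [ 352. -265.   32.] [[269.0, -319.0, 4.0], [415.0, -231.0, 40.0]]
scene circuit_board 0.75 [193. 253. 223. 283.] [717. -23.   5.] [[680.0, -50.0, -1.0], [751.0, 2.0, 15.0]]
scene parts_tray 0.93 [272. 293. 359. 362.] [746. 267.   5.] [[702.0, 194.0, -0.0], [800.0, 339.0, 35.0]]
scene pencil_cup 0.94 [ 89. 194. 125. 232.] [ 726. -329.   61.] [[690.0, -370.0, 2.0], [753.0, -305.0, 90.0]]
```

View pics/top0.png

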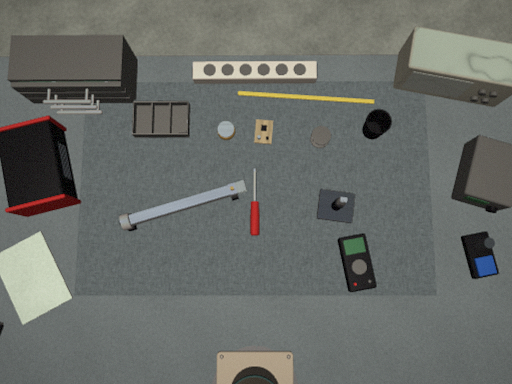

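View pics/scene0.png

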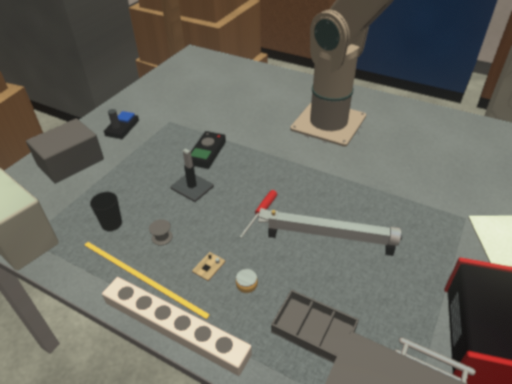

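The top view shows the bar from clamp (245,187) to counterweight (127,221), the screwdriver around (255,205), and the stand at (337,205). The scene view agrees. Next I fit the axes.

```bash
python3 - <<'E'
from h import *
for n in('top','scene'):
    im,d,P=cam(n)
    x,y,z=P[...,0],P[...,1],P[...,2]
    m=(z>50)&(z<90)&(x>400)&(x<600)&(y>0)&(y<390)
    q=P[m]; vx,vy,x0,y0=cv2.fitLine(q[:,:2].astype(np.float32),cv2.DIST_HUBER,0,.01,.01).ravel()
    t=(q[:,0]-x0)*vx+(q[:,1]-y0)*vy; 
    print(n,'bar',len(q),np.degrees(np.arctan2(vy,vx)),(x0+vx*t.min(),y0+vy*t.min()),(x0+vx*t.max(),y0+vy*t.max()),np.ptp(t),np.median(q[:,2]))
    m=(z>6)&(z<18)&(x>420)&(x<580)&(y>-320)&(y<-140)
    print(' foot',m.sum(),cv2.minAreaRect(P[m][:,:2].astype(np.float32)))
    m=(z>132)&(z<150)&(x>420)&(x<580)&(y>-320)&(y<-140)
    print(' blade',m.sum(),P[m].mean(0),np.ptp(P[m],0))
E
```

```text
top bar 1403 -73.02467 (np.float64(445.1233299011643), np.float64(365.9367918241644)) (np.float64(549.4882056656118), np.float64(24.048154365219148)) 357.4631068504648 63.662648009599934
 foot 944 ((500.96240234375, -233.29144287109375), (152.24124145507812, 175.89816284179688), 4.266709804534912)
 blade 40 [ 498.84710652 -229.44391534  138.57308313] [13.94144543 18.78150238 11.22094853]
scene bar 1654 -73.71076 (np.float64(453.4946641718106), np.float64(370.0412119198795)) (np.float64(553.2834059741006), np.float64(28.552138513362962)) 355.7704090682623 62.32631624610332
 foot 565 ((499.3501281738281, -226.784423828125), (102.72348022460938, 89.93716430664062), 80.6969223022461)
 blade 30 [ 500.34915192 -226.10873412  137.56531738] [14.62769523 18.55257119 10.37274177]
```

Emit:
play_rows:
  targets:
    - [0,-3,-2,0,4]
    - [0,-7,-5,0,10]
    - [0,-11.5,-8,0,17]
    - [0,-16,-11,0,24]
    - [0,-20.5,-14,0,31]
    - [0,-25,-17.5,0,38]
    - [0,-30,-20.5,0,45]
    - [0,-34,-23.5,0,50]
    - [0,-37,-25.5,0,54]
    - [0,-38.3,-26.3,0,54.2]

```text
clock: 2.4
eef_pos: [489.7, 238.7, 256.8]
tool_rot: [3.14, 0.002, 1.861]
force: [0.2, 0.6, -0.2]
width: 85.5
gripper_force: 0.0
```

Emit:
play_rows:
  targets:
    - [0,0,0,0,0]
    - [0,0,0,0,0]

```text
clock: 2.6
eef_pos: [487.2, 243.0, 256.3]
tool_rot: [-3.141, -0.001, 1.867]
force: [-0.3, 1.6, 0.0]
width: 85.2
gripper_force: 0.0
```

```bash
cat >> h.py <<'E'
def rel(p,yaw_deg):
    s=ctrl.read_state(); T=T_tool(s); d=T[:3,:3].T@(np.array(p)-T[:3,3])/10
    y=np.degrees(np.arctan2(T[1,0],T[0,0])); sp=(y-yaw_deg+180)%360-180
    print('pose',np.round(T[:3,3],1),'yaw',round(y,2),'move cm',np.round(d,2),'spin',round(sp,2))
def bar(P,zlo,zhi,box):
    x,y,z=P[...,0],P[...,1],P[...,2]
    m=(z>zlo)&(z<zhi)&(x>box[0])&(x<box[1])&(y>box[2])&(y<box[3])
    q=P[m]; (c,wh,a)=cv2.minAreaRect(q[:,:2].astype(np.float32))
    print('n',len(q),'z',np.round(np.percentile(q[:,2],[5,50,95]),1),'rect',np.round(c,1),np.round(wh,1),round(a,2))
    return q
E
python3 - <<'E'
from h import *
print(ctrl.read_state()['eef_pos'],ctrl.read_state()['tool_rot'])
im,d,P=cam('wrist'); save(im,'w1.png')
q=bar(P,54,72,(400,600,0,400))
vx,vy,x0,y0=cv2.fitLine(q[:,:2].astype(np.float32),cv2.DIST_HUBER,0,.01,.01).ravel()
print(np.degrees(np.arctan2(vy,vx)),x0,y0)
t=(q[:,0]-x0)*vx+(q[:,1]-y0)*vy; n=-(q[:,0]-x0)*vy+(q[:,1]-y0)*vx
print(x0+vx*t.min(),y0+vy*t.min(),x0+vx*t.max(),y0+vy*t.max(),np.percentile(n,[2,50,98]))
rel((486.5,242.4,255),107)
E
```

```text
[487.24889153 242.95753662 256.32804847] [-3.14147455e+00 -6.18521496e-04  1.86653582e+00]
n 7389 z [62.4 64.  70.1] rect [492.4 203. ] [ 41.7 342.8] 15.65
-73.23186 488.06723 227.31895
445.706416338886 367.90722977406176 544.6473396082738 39.539276382518466 [-1.51393343e+01  4.79450906e-03  1.52346553e+01]
pose [486.5 244.1 256.2] yaw 107.08 move cm [-0.16 -0.05  0.12] spin 0.08
```

View pics/w1.png

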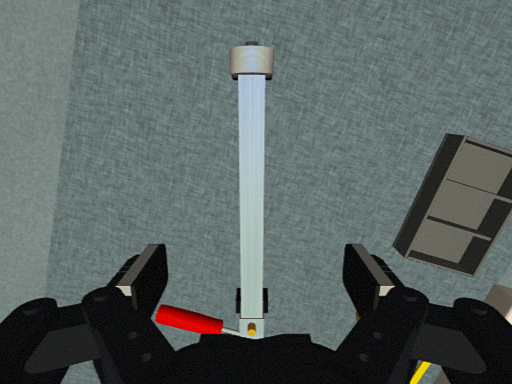

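The wrist view shows the bar lying along tool x, with the weight at the top (251,60) and the clamp at (252,325). The fit gives an origin of about (495,203.5) and a yaw of 106.8°. First trial point is +40 mm.

Emit:
play_rows:
  targets:
    - [0,-0.1,-0.35,2,0.3]
    - [0,-0.1,-0.35,5,0.3]
    - [0,-0.1,-0.35,8,0.3]
    - [0,-0.1,-0.35,11,0.3]
    - [0,-0.1,-0.35,14,0.3]
    - [0,-0.1,-0.35,16.5,0.3]
    - [0,-0.1,-0.35,18,0.3]
    - [0,-0.1,-0.35,19,0.3]
    - [0,-0.1,-0.35,20,0.3]
    - [0,-0.1,-0.35,20,0.3]

```text
clock: 3.65
eef_pos: [483.3, 241.7, 55.5]
tool_rot: [-3.14, -0.0, 1.864]
force: [-0.5, 0.0, 0.0]
width: 85.3
gripper_force: 0.0
```

Emit:
play_rows:
  targets:
    - [0,0,0,0,0]
    - [1,0,0,0,0]
    - [1,0,0,0,0]
    - [1,0,0,0,0]
    - [1,0,0,0,0]
    - [1,0,0,0,0]
    - [1,0,0,0,0]
    - [1,0,0,0,0]
    - [1,0,0,0,0]
    - [1,0,0,0,0]

```text
clock: 4.65
eef_pos: [484.2, 241.2, 56.7]
tool_rot: [3.141, -0.0, 1.863]
force: [-1.3, -0.8, 5.1]
width: 25.2
gripper_force: 60.3
```

```bash
python3 - <<'E'
from h import *
s=ctrl.read_state(); print(s['force'],s['torque'],s['width'],s['gripper_force'])
rel((483.5,242.2,56),106.8)
E
```

```text
[-1.30713677 -0.82392756  5.05128603] [-0.02495327  0.1289776  -0.00187499] 25.199205718613495 60.32692230306566
pose [484.2 241.2  56.7] yaw 106.72 move cm [ 0.12 -0.04  0.07] spin -0.08
```

Emit:
play_rows:
  targets:
    - [1,0,0,-0.2,0]
    - [1,0,0,-0.4,0]
    - [1,0,0,-0.6,0]
    - [1,0,0,-0.8,0]
    - [1,0,0,-0.8,0]
    - [1,0,0,-0.8,0]
    - [1,0,0,-0.8,0]
    - [1,0,0,-0.8,0]

```text
clock: 5.45
eef_pos: [484.0, 241.1, 64.2]
tool_rot: [-3.141, -0.0, 1.863]
force: [0.4, 0.5, -5.1]
width: 25.1
gripper_force: 59.2
```

```bash
cat >> h.py <<'E'
def bal(n=6):
    F=[];M=[];A=[]
    for i in range(n):
        im,d,P=cam('wrist'); s=ctrl.read_state(); F.append(s['force']);M.append(T_tool(s)[:3,:3].T@s['torque']); A.append(s['eef_pos'])
    print('force',np.round(np.mean(F,0),2),np.round(np.std(F,0),2),'torque(tool)',np.round(np.mean(M,0),4),np.round(np.std(M,0),4),'pos',np.round(np.mean(A,0),1))
    x,y,z=P[...,0],P[...,1],P[...,2]
    u=(x-495)*np.cos(np.radians(106.8))+(y-203.5)*np.sin(np.radians(106.8)); w=-(x-495)*np.sin(np.radians(106.8))+(y-203.5)*np.cos(np.radians(106.8))
    for lo in range(-160,180,20):
        m=(abs(w)<8)&(u>lo)&(u<lo+20)&(z>50)&(z<95)
        if m.sum()>15: print((lo+10,int(m.sum()),round(float(np.median(z[m])),1)),end=' ')
    print()
    return im
E
python3 - <<'E'
from h import *
save(bal(),'w2.png')
E
```

```text
force [ 0.12  0.16 -4.84] [0.53 0.48 0.55] torque(tool) [ 0.0004 -0.0788 -0.0051] [0.0321 0.0428 0.0169] pos [484.1 241.1  64.3]
(10, 629, 71.4) (30, 1474, 71.5) (50, 1693, 71.5) (70, 1941, 71.5) (90, 2239, 71.5) (110, 2638, 71.5) (130, 3096, 71.5) (150, 592, 73.1)
```

View pics/w2.png

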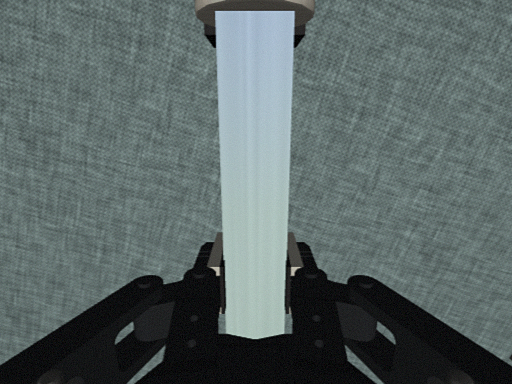

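The bar came up level (71.5 mm all along its top) and fully off the bench. The moment puts the balance point about 15 mm farther toward the weight, so I set it down and try there.

Emit:
play_rows:
  targets:
    - [1,0,0,0.3,0]
    - [1,0,0,0.6,0]
    - [1,0,0,0.75,0]
    - [1,0,0,0.8,0]
    - [1,0,0,0.8,0]
    - [0.5,0,0,0.8,0]
    - [0.5,0,0,0.8,0]
    - [0.5,0,0,0.8,0]
    - [0.5,0.7,0,0.8,0]
    - [0.5,1.5,0,0.8,0]

```text
clock: 6.75
eef_pos: [479.8, 255.9, 56.3]
tool_rot: [3.141, -0.0, 1.862]
force: [-0.8, -0.1, -0.9]
width: 42.7
gripper_force: 0.0
```

Emit:
play_rows:
  targets:
    - [0.5,0,0,0,0]
    - [0.5,0,0,0,0]
    - [1,0,0,0,0]
    - [1,0,0,0,0]
    - [1,0,0,0,0]
    - [1,0,0,0,0]
    - [1,0,0,0,0]
    - [1,0,0,0,0]
    - [1,0,0,0,0]

```text
clock: 7.65
eef_pos: [479.7, 255.3, 56.5]
tool_rot: [-3.141, 0.0, 1.862]
force: [-0.5, -0.1, 5.2]
width: 25.3
gripper_force: 60.2
```

Emit:
play_rows:
  targets:
    - [1,0,0,-0.2,0]
    - [1,0,0,-0.4,0]
    - [1,0,0,-0.6,0]
    - [1,0,0,-0.8,0]
    - [1,0,0,-0.8,0]
    - [1,0,0,-0.8,0]
    - [1,0,0,-0.8,0]
    - [1,0,0,-0.8,0]

```text
clock: 8.45
eef_pos: [479.8, 255.4, 64.2]
tool_rot: [-3.141, 0.0, 1.863]
force: [0.4, -0.3, -5.8]
width: 25.2
gripper_force: 59.3
```

```bash
python3 - <<'E'
from h import *
bal(24)
E
```

```text
force [-0.01 -0.02 -5.28] [0.56 0.42 0.46] torque(tool) [-0.0049  0.0109  0.0007] [0.0272 0.0261 0.025 ] pos [479.8 255.5  64.3]
(30, 973, 71.7) (50, 1519, 71.7) (70, 1755, 71.8) (90, 2018, 71.8) (110, 2342, 71.9) (130, 2778, 71.9) (150, 3101, 78.9)
```

Balance is about 2 mm behind the TCP here, so this is the point. I set the bar down, release it and look at the stand closely with the wrist camera. First I measure the wrist camera's bias on the gripped bar.

```bash
python3 - <<'E'
from h import *
s=ctrl.read_state(); im,d,P=cam('wrist'); T=T_tool(s)
Q=(P-T[:3,3])@T[:3,:3]
for lo in range(0,100,20):
    m=(Q[...,0]>lo)&(Q[...,0]<lo+20)&(abs(Q[...,2]+7.5)<5)&(abs(Q[...,1])<20)
    if m.sum()>50: print(lo,np.round(np.percentile(Q[...,1][m],[1,50,99]),2),np.median(Q[...,2][m]))
print(np.array(ctrl.calibration('wrist')['mount']))
E
```

```text
0 [-17.7    0.49  18.34] -7.534419151979737
20 [-12.59   0.09  12.9 ] -7.517075380077301
40 [-12.58   0.09  12.89] -7.588908402130178
60 [-12.6    0.1   12.89] -7.603827041235035
80 [-19.31  -0.24  19.42] -8.055535292585322
[[ 7.00705189e-04 -9.59398694e-01 -2.82052576e-01  7.11964214e+01]
 [ 9.99999724e-01  7.41938151e-04 -3.93880355e-05  4.22278226e-01]
 [ 2.47054396e-04 -2.82052470e-01  9.59398949e-01 -1.17640578e+02]
 [ 0.00000000e+00  0.00000000e+00  0.00000000e+00  1.00000000e+00]]
```

Emit:
play_rows:
  targets:
    - [1,0,0,0.3,0]
    - [1,0,0,0.6,0]
    - [1,0,0,0.75,0]
    - [1,0,0,0.8,0]
    - [1,0,0,0.8,0]
    - [0,0,0,0.8,0]
    - [0,0,0,0.8,0]
    - [0,0,0,0.8,0]
    - [0,0,0,0.8,0]

```text
clock: 10.6
eef_pos: [480.1, 255.6, 56.5]
tool_rot: [3.141, -0.0, 1.863]
force: [0.3, -0.1, -0.4]
width: 81.3
gripper_force: 0.0
```

```bash
python3 - <<'E'
from h import *
rel((479.8,255.5,260),82)
rel((490,-330,260),82)
E
```

```text
pose [480.1 255.6  56.5] yaw 106.71 move cm [-0.000e+00 -2.000e-02 -2.035e+01] spin 24.71
pose [480.1 255.6  56.5] yaw 106.71 move cm [-56.37 -15.88 -20.37] spin 24.71
```

Emit:
play_rows:
  targets:
    - [0,0,0,-2,0]
    - [0,0,0,-6,0]
    - [0,0,0,-11,0]
    - [0,0,0,-16,0]
    - [0,0,0,-20,0]
    - [0,-3,-0.8,-20,2]
    - [0,-8,-2.2,-20,5]
    - [0,-13,-3.6,-20,8]
    - [0,-18,-5,-20,11]
    - [0,-23,-6.4,-20,14]

```text
clock: 11.6
eef_pos: [484.3, 22.7, 256.6]
tool_rot: [3.141, -0.0, 1.617]
force: [0.7, -0.3, 0.0]
width: 85.7
gripper_force: 0.0
```

```bash
python3 - <<'E'
from h import *
rel((492,-287,256),82)
E
```

```text
pose [484.3  22.7 256.6] yaw 92.62 move cm [-30.97  -0.65   0.05] spin 10.62
```

Emit:
play_rows:
  targets:
    - [0,-5,-0.1,0,2]
    - [0,-10,-0.2,0,4]
    - [0,-15,-0.3,0,6]
    - [0,-20,-0.4,0,8]
    - [0,-25,-0.5,0,10]
    - [0,-28,-0.6,0,10.6]
    - [0,-30,-0.6,0,10.6]
    - [0,-30.5,-0.6,0,10.6]
    - [0,-30.5,-0.6,0,10.6]
    - [0,-30.5,-0.6,0,10.6]

```text
clock: 12.6
eef_pos: [493.2, -278.7, 256.1]
tool_rot: [-3.141, -0.001, 1.435]
force: [0.3, 0.5, -1.0]
width: 85.4
gripper_force: 0.0
```

```bash
python3 - <<'E'
from h import *
s=ctrl.read_state();print(s['eef_pos'],s['tool_rot'],s['qd'].round(3))
im,d,P=cam('wrist'); save(im,'w3.png')
b=(420,590,-320,-140)
q=bar(P,136,146,b); print(np.round(np.median(q,0),1),np.round((np.percentile(q,2,0)+np.percentile(q,98,0))/2,1))
q=bar(P,125,146,b)
q=bar(P,8,16,b)
E
```

```text
[ 493.21528563 -278.67664865  256.08282213] [-3.14106242e+00 -1.48710374e-03  1.43497115e+00] [-0.013 -0.003 -0.002  0.001  0.003 -0.001  0.001]
n 375 z [136.5 139.7 140.9] rect [ 497.8 -229.4] [17.8 11.9] 82.47
[ 497.9 -229.2  139.7] [ 497.8 -229.4  138.8]
n 395 z [136.  139.6 140.9] rect [ 497.8 -229.2] [18.2 11.9] 82.36
n 5328 z [10.5 11.9 13.2] rect [ 497.5 -229.3] [99.1 85. ] 82.23
```

View pics/w3.png

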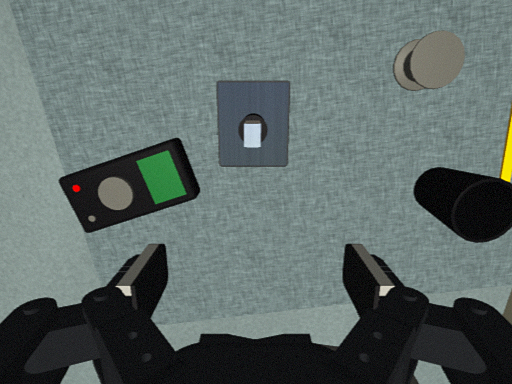

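The wrist view shows the stand clearly: blade at px (252,134), centred in its foot. Blade and foot agree on (497.7,-229.3) and yaw 82.3°. I go back for the bar.

```bash
python3 - <<'E'
from h import *
rel((479.6,255.6,256),106.71)
E
```

```text
pose [ 493.3 -278.5  256.2] yaw 82.25 move cm [52.74 -8.57  0.09] spin -24.46
```

Emit:
play_rows:
  targets:
    - [0,3,-0.5,0,-2]
    - [0,8,-1.3,0,-4]
    - [0,13,-2.1,0,-6]
    - [0,18,-2.9,0,-9]
    - [0,23,-3.7,0,-12]
    - [0,28,-4.5,0,-15]
    - [0,33,-5.3,0,-18]
    - [0,38,-6.1,0,-21]
    - [0,43,-6.9,0,-24]
    - [0,48,-7.8,0,-24.5]

```text
clock: 13.65
eef_pos: [480.5, 203.2, 256.6]
tool_rot: [3.141, -0.001, 1.865]
force: [1.5, 0.3, 0.1]
width: 85.6
gripper_force: 0.0
```

Emit:
play_rows:
  targets:
    - [0,0,0,0,0]
    - [0,0,0,0,0]

```text
clock: 13.85
eef_pos: [480.4, 202.4, 256.2]
tool_rot: [-3.141, -0.0, 1.867]
force: [0.2, -1.1, 0.2]
width: 85.1
gripper_force: 0.0
```

```bash
python3 - <<'E'
from h import *
rel((479.6,255.6,56.5),106.71)
E
```

```text
pose [480.4 202.4 256.2] yaw 106.95 move cm [ 5.11  1.49 19.97] spin 0.24
```

Emit:
play_rows:
  targets:
    - [0,2.5,0.8,0,0.2]
    - [0,4.9,1.5,1,0.2]
    - [0,4.9,1.5,4,0.2]
    - [0,4.9,1.5,8,0.2]
    - [0,4.9,1.5,12,0.2]
    - [0,4.9,1.5,15,0.2]
    - [0,4.9,1.5,17.5,0.2]
    - [0,4.9,1.5,19,0.2]
    - [0,4.9,1.5,20,0.2]
    - [0,4.9,1.5,20,0.2]

```text
clock: 14.85
eef_pos: [481.6, 249.8, 55.5]
tool_rot: [-3.14, 0.001, 1.856]
force: [0.1, -0.7, 0.2]
width: 85.6
gripper_force: 0.0
```

Emit:
play_rows:
  targets:
    - [0,0,0,0,0]
    - [1,0,0,0,0]
    - [1,0,0,0,0]
    - [1,0,0,0,0]
    - [1,0,0,0,0]
    - [1,0,0,0,0]
    - [1,0,0,0,0]
    - [1,0,0,0,0]
    - [1,0,0,0,0]

```text
clock: 15.75
eef_pos: [481.8, 251.1, 56.7]
tool_rot: [-3.141, -0.0, 1.858]
force: [-2.2, -1.0, 6.0]
width: 25.2
gripper_force: 59.6
```

Emit:
play_rows:
  targets:
    - [1,0,0,-0.2,0]
    - [1,0,0,-0.4,0]
    - [1,0,0,-0.6,0]
    - [1,0,0,-0.8,0]
    - [1,0,0,-0.8,0]
    - [1,0,0,-0.8,0]
    - [1,0,0,-0.8,0]
    - [1,0,0,-0.8,0]

```text
clock: 16.55
eef_pos: [482.1, 251.1, 64.2]
tool_rot: [-3.141, -0.0, 1.857]
force: [-0.4, 0.4, -5.7]
width: 24.8
gripper_force: 59.2
```

```bash
python3 - <<'E'
from h import *
bal(30)
E
```

```text
force [ 0.09  0.12 -5.29] [0.45 0.38 0.39] torque(tool) [-0.0002 -0.019   0.0038] [0.028  0.0308 0.0224] pos [482.1 251.1  64.3]
(30, 1326, 71.5) (50, 1587, 71.5) (70, 1797, 71.5) (90, 2100, 71.6) (110, 2410, 71.6) (130, 2866, 71.6) (150, 2309, 78.4)
```

Emit:
play_rows:
  targets:
    - [1,0,0,-0.5,0]
    - [1,0,0,-1.5,0]
    - [1,0,0,-3.5,0]
    - [1,0,0,-6,0]
    - [1,0,0,-8.5,0]
    - [1,0,0,-11,0]
    - [1,0,0,-13.5,0]
    - [1,0,0,-15.3,0]
    - [1,0,0,-16.2,0]
    - [1,0,0,-16.5,0]

```text
clock: 19.05
eef_pos: [482.4, 251.2, 230.6]
tool_rot: [3.14, -0.001, 1.857]
force: [0.6, -0.3, -5.1]
width: 25.1
gripper_force: 59.5
```

```bash
python3 - <<'E'
from h import *
rel((497.3,-232.5,229),82.3)
E
```

```text
pose [482.4 251.2 230.6] yaw 106.42 move cm [-46.82 -12.24   0.11] spin 24.12
```

Emit:
play_rows:
  targets:
    - [1,-0.6,-0.16,0,0.3]
    - [1,-2.2,-0.6,0,1.1]
    - [1,-4.8,-1.25,0,2.5]
    - [1,-7.8,-2.0,0,4]
    - [1,-10.8,-2.8,0,5.6]
    - [1,-13.8,-3.6,0,7.1]
    - [1,-16.8,-4.4,0,8.7]
    - [1,-19.8,-5.2,0,10.2]
    - [1,-22.2,-5.8,0,11.4]
    - [1,-23.5,-6.1,0,12]

```text
clock: 20.05
eef_pos: [488.8, 4.2, 228.7]
tool_rot: [-3.139, 0.002, 1.642]
force: [0.2, 0.7, -5.5]
width: 25.0
gripper_force: 59.5
```

```bash
python3 - <<'E'
from h import *
rel((497.3,-232.5,229),82.3)
E
```

```text
pose [488.8   4.2 228.7] yaw 94.07 move cm [-2.367e+01 -8.300e-01  1.000e-02] spin 11.77
```

Emit:
play_rows:
  targets:
    - [1,-1,0,0,0.5]
    - [1,-3,-0.1,0,1.5]
    - [1,-6,-0.2,0,3]
    - [1,-9,-0.3,0,4.5]
    - [1,-12,-0.4,0,6]
    - [1,-15,-0.5,0,7.5]
    - [1,-18,-0.6,0,9]
    - [1,-20.5,-0.7,0,10.3]
    - [1,-22.3,-0.8,0,11.2]
    - [1,-23.2,-0.8,0,11.7]

```text
clock: 21.05
eef_pos: [499.7, -224.9, 228.9]
tool_rot: [-3.141, 0.001, 1.442]
force: [0.4, 0.4, -4.7]
width: 25.3
gripper_force: 59.5
```

Emit:
play_rows:
  targets:
    - [1,0,0,0,0]
    - [1,0,0,0,0]
    - [1,0,0,0,0]
    - [1,0,0,0,0]

```text
clock: 21.45
eef_pos: [500.2, -222.1, 229.2]
tool_rot: [-3.141, -0.001, 1.446]
force: [-0.7, 0.2, -5.0]
width: 24.9
gripper_force: 59.5
```

```bash
python3 - <<'E'
from h import *
A=[]
for i in range(5):
    im,d,P=cam('wrist'); A.append(ctrl.read_state()['eef_pos'])
print(np.mean(A,0),ctrl.read_state()['force'])
s=ctrl.read_state();T=T_tool(s);Q=(P-T[:3,3])@T[:3,:3]
for lo in range(0,140,20):
    m=(Q[...,0]>lo)&(Q[...,0]<lo+20)&(Q[...,2]<20)&(Q[...,2]>-30)&(abs(Q[...,1])<10)
    if m.sum()>50: print(lo,np.round(np.percentile(Q[...,1][m],[1,50,99]),2),np.median(Q[...,2][m]))
rel((497.3,-232.5,154.7),82.3)
for n in('top','scene'):
    im,d,P=cam(n)
    q=bar(P,220,250,(400,600,-450,0)); q2=bar(P,130,146,(460,540,-270,-190))
save(im,'s4.png')
E
```

```text
[ 500.07025389 -222.87181459  229.31920715] [ 0.37512038 -0.9109347  -5.69678944]
0 [-9.76 -0.03  9.83] -7.282591090947798
20 [-9.78 -0.01  9.75] -7.271839001996126
40 [-9.86  0.01  9.82] -7.279633077365575
60 [-9.79  0.02  9.81] -7.309560134246387
80 [-9.77  0.03  9.76] -8.261414615807425
100 [-9.8   0.1   9.92] -14.167011216228726
pose [ 500.  -223.2  229.3] yaw 82.74 move cm [-0.96 -0.15  7.46] spin 0.44
n 1124 z [227.7 236.3 243. ] rect [ 495.1 -276.5] [350.3  41.9] 83.27Traceback (most recent call last):
  File "<stdin>", line 13, in <module>
  File "h.py", line 23, in bar
    print('n',len(q),'z',np.round(np.percentile(q[:,2],[5,50,95]),1),'rect',np.round(c,1),np.round(wh,1),round(a,2))
                                  ~~~~~~~~~~~~~^^^^^^^^^^^^^^^^^^
    return _quantile_unchecked(
        a, q, axis, out, overwrite_input, method, keepdims, weights)
    return _ureduce(a,
                    func=_quantile_ureduce_func,
    ...<5 lines>...
                    overwrite_input=overwrite_input,
                    method=method)
    r = func(a, **kwargs)
    result = _quantile(arr,
                       quantiles=q,
    ...<2 lines>...
                       out=out,
                       weights=wgt)
    slices_having_nans = np.isnan(arr[-1, ...])
                                  ~~~^^^^^^^^^
IndexError: index -1 is out of bounds for axis 0 with size 0
```

Emit:
play_rows:
  targets:
    - [1,-0.3,-0.05,0.3,0.2]
    - [1,-0.6,-0.1,1,0.4]
    - [1,-0.9,-0.15,2,0.4]
    - [1,-0.95,-0.15,3,0.4]
    - [1,-0.95,-0.15,4,0.4]
    - [1,-0.95,-0.15,4.6,0.4]
    - [1,-0.95,-0.15,4.9,0.4]
    - [1,-0.95,-0.15,4.9,0.4]
    - [1,-0.95,-0.15,4.9,0.4]
    - [1,-0.95,-0.15,4.9,0.4]

```text
clock: 22.75
eef_pos: [497.6, -232.8, 180.7]
tool_rot: [3.141, 0.0, 1.437]
force: [-0.5, -0.5, -5.1]
width: 25.4
gripper_force: 59.5
```

```bash
python3 - <<'E'
from h import *
A=[];Y=[]
for i in range(6):
    ctrl.get_image('scene'); s=ctrl.read_state(); A.append(s['eef_pos']);Y.append(s['tool_rot'][2])
print(np.mean(A,0),np.degrees(np.mean(Y)),s['force'])
y=np.mean(Y);d=np.array([497.3,-232.5])-np.mean(A,0)[:2]
print('dx,dy mm',d@[np.cos(y),np.sin(y)],d@[np.sin(y),-np.cos(y)])
im,dd,P=cam('scene'); save(cv2.resize(im[100:260,80:330],None,fx=3,fy=3),'s4.png')
E
```

```text
[ 497.43690893 -232.79425607  180.59232605] 82.3222542711792 [-0.16713999  0.02030988 -6.28033801]
dx,dy mm 0.2733269105354203 -0.17499454583464805
```

View pics/s4.png

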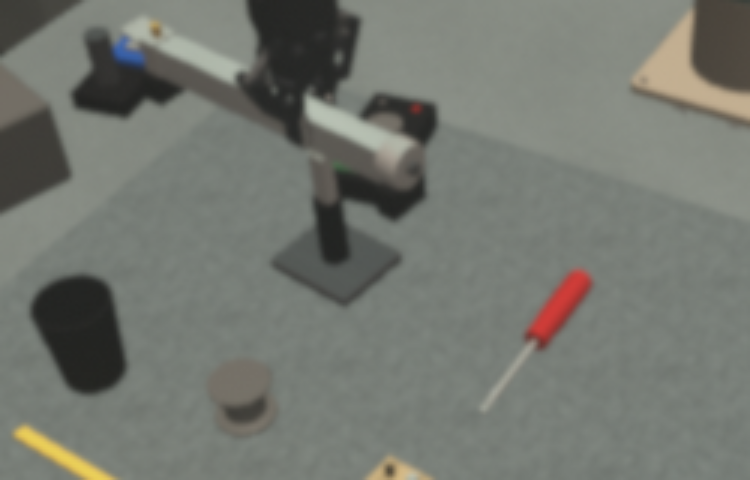

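The scene crop shows the level bar right above the blade, at crop px (322,155), and the lateral error is under 0.3 mm. I lower slowly.

Emit:
play_rows:
  targets:
    - [1,0,0,0.2,0]
    - [1,0,0,0.4,0]
    - [1,0,0,0.6,0]
    - [1,0,0,0.8,0]
    - [1,0,0,1.0,0]
    - [1,0,0,1.2,0]
    - [1,0,0,1.4,0]
    - [1,0,0,1.6,0]
    - [1,0,0,1.8,0]
    - [1,0,0,2.0,0]

```text
clock: 24.1
eef_pos: [497.3, -232.8, 160.1]
tool_rot: [3.142, -0.0, 1.437]
force: [-0.1, 0.2, -5.4]
width: 25.2
gripper_force: 59.5
```

Emit:
play_rows:
  targets:
    - [1,0,0,0.1,0]
    - [1,0,0,0.2,0]
    - [1,0,0,0.3,0]
    - [1,0,0,0.4,0]
    - [1,0,0,0.4,0]
    - [1,0,0,0.4,0]

```text
clock: 24.7
eef_pos: [497.3, -232.8, 156.3]
tool_rot: [-3.142, -0.0, 1.437]
force: [0.1, 0.1, -6.3]
width: 25.2
gripper_force: 59.5
```

No contact yet and it's well inside the channel. I go down in half-millimetre steps until it touches.

Emit:
play_rows:
  targets:
    - [1,0,0,0.05,0]
    - [1,0,0,0.1,0]
    - [1,0,0,0.1,0]

```text
clock: 25.0
eef_pos: [497.2, -232.7, 155.2]
tool_rot: [-3.141, -0.0, 1.437]
force: [-0.7, -0.4, -5.2]
width: 25.2
gripper_force: 59.5
```

Emit:
play_rows:
  targets:
    - [1,0,0,0.05,0]
    - [1,0,0,0.05,0]
    - [1,0,0,0.05,0]

```text
clock: 25.3
eef_pos: [497.3, -232.7, 154.8]
tool_rot: [-3.142, -0.0, 1.437]
force: [0.4, -0.2, -4.7]
width: 25.3
gripper_force: 59.5
```

Emit:
play_rows:
  targets:
    - [1,0,0,0.05,0]
    - [1,0,0,0.05,0]
    - [1,0,0,0.05,0]

```text
clock: 25.6
eef_pos: [497.3, -232.8, 154.7]
tool_rot: [3.141, -0.0, 1.437]
force: [-0.4, 1.3, 1.5]
width: 25.4
gripper_force: 60.3
```

Emit:
play_rows:
  targets:
    - [1,0,0,0.05,0]
    - [1,0,0,0.05,0]
    - [1,0,0,0.05,0]

```text
clock: 25.9
eef_pos: [497.3, -232.8, 154.7]
tool_rot: [3.141, -0.0, 1.437]
force: [-3.2, 2.0, 5.9]
width: 25.0
gripper_force: 61.2
```

Contact came exactly at the home height of 154.7. I ease off the preload and open the fingers slightly, ready to regrip if it tips.

Emit:
play_rows:
  targets:
    - [1,0,0,-0.05,0]
    - [1,0,0,-0.05,0]
    - [0.64,0,0,-0.05,0]
    - [0.64,0,0,-0.05,0]
    - [0.64,0,0,-0.05,0]

```text
clock: 26.4
eef_pos: [497.6, -233.0, 154.2]
tool_rot: [3.141, 0.0, 1.437]
force: [-0.4, 0.6, -0.1]
width: 30.4
gripper_force: 0.0
```

```bash
cat >> h.py <<'E'
def lev():
    im,d,P=cam('wrist'); s=ctrl.read_state();T=T_tool(s);Q=(P-T[:3,3])@T[:3,:3]
    for lo in range(0,120,20):
        m=(Q[...,0]>lo)&(Q[...,0]<lo+20)&(P[...,2]>120)&(P[...,2]<200)&(abs(Q[...,1])<9)
        if m.sum()>50: print((lo,round(float(np.median(P[...,2][m])),1)),end=' ')
    print(round(s['width'],1),np.round(s['force'],1)); return im
E
python3 - <<'E'
from h import *
for i in range(4): lev()
E
```

```text
(0, 162.0) (20, 162.0) (40, 162.1) (60, 162.2) (80, 163.2) (100, 169.3) 30.9 [ 0.2 -0.8  0.6]
(0, 161.9) (20, 162.0) (40, 162.0) (60, 162.1) (80, 163.0) (100, 169.1) 30.7 [-0.1  0.4  0.5]
(0, 161.9) (20, 161.9) (40, 162.0) (60, 162.1) (80, 163.0) (100, 169.1) 30.8 [-0.6  0.7 -0.9]
(0, 161.9) (20, 162.0) (40, 162.1) (60, 162.2) (80, 163.2) (100, 169.2) 30.8 [0.3 0.3 0.3]
```

It's home (top at 162 mm), level, and released. I open fully and retreat straight up.

Emit:
play_rows:
  targets:
    - [0.3,0,0,0,0]
    - [0.3,0,0,0,0]
    - [0.2,0,0,0,0]
    - [0.2,0,0,-0.5,0]
    - [0.2,0,0,-1.5,0]
    - [0.2,0,0,-3.5,0]
    - [0.2,0,0,-6,0]
    - [0.2,0,0,-9,0]
    - [0.2,0,0,-12,0]
    - [0.2,0,0,-14,0]

```text
clock: 27.6
eef_pos: [497.8, -233.4, 297.4]
tool_rot: [3.138, 0.001, 1.436]
force: [0.6, -0.5, -0.2]
width: 68.2
gripper_force: 0.0
```

Emit:
play_rows:
  targets:
    - [0.2,0,0,0,0]
    - [0.2,0,0,0,0]
    - [0.2,0,0,0,0]
    - [0.2,0,0,0,0]
    - [0.2,0,0,0,0]
    - [0.2,0,0,0,0]

```text
clock: 28.2
eef_pos: [497.0, -232.7, 293.7]
tool_rot: [-3.14, -0.0, 1.437]
force: [-0.7, -0.6, -0.4]
width: 68.3
gripper_force: 0.0
```

```bash
python3 - <<'E'
from h import *
lev(); im=lev(); s=ctrl.read_state(); print(s['eef_pos'],s['clock'])
im,d,P=cam('scene'); save(cv2.resize(im[100:260,80:330],None,fx=3,fy=3),'s5.png')
q=bar(P,150,185,(400,600,-450,0))
u=(q[:,:2]-[497.7,-229.3])@[np.cos(1.4364),np.sin(1.4364)]
for lo in range(-220,130,50):
    m=(u>lo)&(u<lo+50)
    if m.any(): print(lo,np.round(np.percentile(q[m][:,2],[50,80]),1))
E
```

```text
(0, 161.9) (20, 162.0) (40, 162.0) (60, 162.1) (80, 162.7) (100, 169.1) 68.3 [0.2 0.2 0.9]
(0, 162.0) (20, 162.0) (40, 162.1) (60, 162.1) (80, 162.6) (100, 169.2) 68.7 [ 0.4  0.2 -0.4]
[ 497.15103131 -232.76460726  293.98299251] 28.3
n 1009 z [151.7 160.3 166.6] rect [ 494.2 -279.9] [341.4  43. ] 83.26
-220 [160.8 163.6]
-170 [160.1 161.5]
-120 [160.  161.7]
-70 [160.2 161.5]
-20 [160.2 161.9]
30 [160.5 162.2]
80 [161.5 166.8]
```

View pics/s5.png

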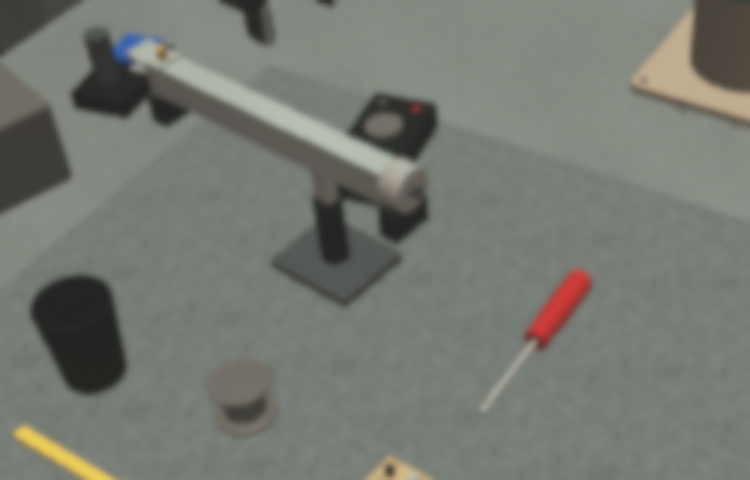

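The crop shows the bar resting level on the blade alone, at px (325,180), with the gripper well clear above and nothing else moved.

```bash
python3 -c "
from cell import ctrl
print(ctrl.finish_job())"
```

```text
the job is handed in; nothing more can be done
None
```

The arm is balanced about 50 mm from its middle towards the counterweight and rests level on the blade, fully home with its top at 162 mm; the gripper is clear, no bystander was touched, and the job is handed in (28.3 s on the clock at the last check).

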